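Hang the tart basket on the warming rack and hold the heat knob at its third notch

TASK

Pick up the wire basket of tart shells by its wooden handle bar, keep it upright, and hang it by the bar on the two prongs of the warming rack; let go of it so that it hangs there still. Then push the black spring-return knob on the grey console straight down with the fingers, past the first two notches to the third at the bottom of its travel, and finish while still holding it down there, with the basket still hanging. Leave everything else on the counter where it stands.

Things in the scene. Friction and masses are not known exactly. Their poses are not given: they have to be found in the camera images.
- basket_bar (a point): Loose wire basket of tart shells, 0.2 to 0.4 kg, 100 (x) x 150 (y) mm, rim 55 mm up. Its rigid arched handle: wires at y = +/-70 mm carry a dark wooden bar along y, 12 x 12 mm in section, 136 mm long. The point is the bar's centre, 150 mm above the basket's underside. x across the bar, y along it, z up. The same after a half turn.
- rack_seat (a point): Fixed warming rack (yaw varies) with a double hook: two 8 mm steel prongs side by side at y = +/-45 mm, reaching to -x. The point is where the centre of the basket's bar comes to rest on them, midway between, 215 mm above the counter. -x is the open side, y runs along the seated bar, z up. Base plate from 40 mm on the -x side to 110 mm on the +x side, 23 mm high.
- rack_tips (a point): On the rack: midway between the red round upturned ends of the two prongs, 32 mm to -x of the seat; their tops are 6 mm above this point and 17 mm above the seat. The bar comes in from -x over these ends. Two posts carry the prongs, 92 mm to +x of the seat, tops 6 mm above the seat. Axes as the seat's.
- knob_top (a point): Centre of the flat top of the black push knob, 48 mm across, on the grey console (fixed, yaw varies, 130 x 150 mm, 80 mm high). Unpressed it is 144 mm above the counter; z up. It is pushed straight down 48 mm in all. Its stem has a yellow, an orange and a red band; lamps of those colours are on the console.
- knob (a joint): How far the knob is pressed, m: 0 up, notches felt at 0.016, 0.032 and 0.048; the third is the end of the travel. The push grows from about 4 N to 10 N, with bumps of up to 4 N between notches. No notch locks: let go, it springs all the way back up.
- jar_mid (a point): Bystander, loose: amber glass jar with brass lid, 72 mm across, 110 mm tall. The point is on its axis, half-way up its body; z up.
- giftbox_mid (a point): Bystander, loose: red gift box with orange ribbon, 110 x 150 mm, 50 mm tall (bow to 68 mm). The point is on its axis, half-way up its body; z up.
- mug_mid (a point): Bystander, loose: blue mug, 80 mm across, 90 mm tall, handle to its +y. The point is on its axis, half-way up its body; z up.
- plate_mid (a point): Bystander, loose: white plate with three chocolate eclairs, 170 mm across, 37 mm tall. The point is on its axis, half-way up its body; z up.
- bowl_mid (a point): Bystander, loose: white bowl, 130 mm across, 60 mm tall. The point is on its axis, half-way up its body; z up.
- card_mid (a point): Bystander, loose: orange blank card standing in a wooden foot, 50 x 90 mm, 70 mm tall. The point is on its axis, half-way up its body; z up.
Not all that is in view belongs to the job. Leave any purple look-alike of the part that bears knob_top alone.

How it is judged (in metres and radians):
On the way, in this order (a step that is already met when the one before it is completed fails the run):
1. the basket hangs still by its bar on the rack's prongs, let go by the fingers (x of basket_bar in the frame of rack_seat between -0.03 and 0.05 m and y of basket_bar in the frame of rack_seat between -0.025 and 0.025 m and z of basket_bar in the frame of rack_seat between -0.006 and 0.014 m and contact force between basket and rack above 1 N and contact force between basket and the fingers below 0.1 N and angle between basket_bar's own z axis and vertical below 0.25 rad and linear speed of basket below 0.05 m/s), for 0.3 s.
2. the fingers hold the knob down at the third notch, the basket still hanging (all of step 1 and value of joint knob above 0.0445 m and contact force between knob and the fingers above 3 N), for 0.4 s.
At the end, for the whole second after the job is handed in: Bar within 25 mm of the rack seat along the bar, -30 to +50 mm along the prongs, -6 to +14 mm in height; basket carried by the rack (over 1 N), untouched by fingers, tilt under 0.25 rad, under 0.05 m/s; knob down 44.5 mm or more, fingers pushing it with over 3 N (all of step 2); the arm keeps its last pose, push and grip.
It fails at once if the basket is tipped more than 0.7 rad (the shells would spill) (angle between basket_bar's own z axis and vertical above 0.7 rad).
It fails at once if a bystander on the counter is moved more than 30 mm (distance of any of jar_mid, giftbox_mid, mug_mid, plate_mid, bowl_mid, card_mid from where it was at the start of the episode above 0.03 m).
It also fails if it takes over 53 s, if anything falls off the work surface, if the arm or the gripper's body presses on something with over 40 N, if the wrist force passes 120 N, or if a joint passes its speed limit or range.

ROBOT

A 7-joint arm with a two-finger parallel gripper is mounted at the origin on the work surface. World frame = base frame: x ahead of the robot, y to its left, z up, the work surface at z = 0. Lengths are in mm, angles in rad, forces in N, time in s.
With the tool pointing down it reaches from about 425 to 875 mm from the base axis. Payload 9.9 kg.
Tool frame: the origin (TCP) lies between the finger pads; the fingertips stand robot.tip_reach ahead of it and the grasp point (between the pads) lies 5 mm behind it (robot.tip_reach is the distance from the TCP to the fingertips, in mm); z points along the fingers, y is the direction in which the jaws open and shut (so a half turn about z gives the same grasp; the last joint's range is limited). The gripper opens to 85 mm and grips with 20 to 120 N. Pads are 22 mm wide; open, the fingers measure 114 mm over their backs; the gripper's body (76 mm by 85 mm) begins 54 mm behind the grasp point. The pads swing forward as they close: fully open they stand 13 mm farther back than shut.
Start: joints at [1.189, 0.576, 0.025, 1.437, -0.015, 1.129, -0.057], TCP at [198.061, -645.291, 245.289] pointing down, gripper open.
Joint ranges: [-2.76, 2.76], [-0.34, 2.15], [-1.52, 1.57], [0.19, 2.46], [-1.09, 4.23], [0.17, 1.99], [-2.82, 2.82]. Speed limits (rad/s): [2.22, 2.22, 3.01, 3.01, 3.14, 3.14, 3.14].

INTERFACE

Orientations are given as a rotation vector (axis times angle).
In Python, from rig import monitor, viewer, robot, spotter gives the robot as it stands. The module is installed in compiled form; this text tells all that it offers.
- The arm moves only by the tool arm_command, never from a script. Its argument "moves" is a list of rows, each an object with "twist": the turn, a rotation vector about the world's x, y, z in rad, a list of three; "dp": the shift along the world's x, y, z in cm, a list of three; "claw": the opening, from -1 (shut) to 1 (fully open). In form: [{"twist": [rx, ry, rz], "dp": [dx, dy, dz], "claw": claw}, ...]. A call has 1 to 20 rows; each row is the pose to reach, as a shift and turn from the pose commanded when the call began; what a row does not reach only later rows make up. A row lasts 1/8 s, in which the tool goes at most 62.5 mm and 10.7 degrees, less where a joint would pass 70% of its speed; a pose out of reach is approached as far as the arm can. A call with a gripper value outside its range is refused whole. The fingers move at their own pace and stop on an object; "newtons" is the grip in N (left out, the last holds). Time passes only in rows, so rows that repeat a pose let the fingers close. It gives the time, the measured TCP pose, the force and the opening at its end, in the units of the state.
- monitor.observe(): the state, without advancing time (a new reading comes with each control period).
- viewer.camera(name): name is "side" or "top"; returns a dict with "frame" (480x640x3 uint8, red, green, blue), "range_z" (480x640 float32, mm along the optical axis (not along the pixel's ray), 0 where there is no reading), "fx", "fy", "cx", "cy" (pixels), "D" ([k1, k2, p1, p2, k3] as OpenCV has them; the pictures are not rectified), "T" (4x4, takes a point from camera to world coordinates). Camera axes: x right, y up, looking along -z (the intrinsics and any distortion apply to the point x, -y, -z); pixel columns grow to the right and rows downward; lengths in mm; the calibration is good to about 2 mm. A picture is of the moment at which its call begins.
- robot.close_job(): hands the job in, once; it reports no verdict.
Trained networks look in a picture, given as the dict that the camera call returned (one of the last four; its "shot" number tells which), for a name from the list of things; names that differ only in an ending like _2 or _b are one class to them, and where a whole thing is asked for, a point or a joint stands for the part that bears it (a point fixed in the world has none). Each returns a list of dicts, best first, with "confidence" (0 to 1); they miss things now and then, are a little off and sometimes report something else, mostly with a low value. They report only what shows in the picture. A call takes as long as a camera call. They do not tell look-alikes from the thing itself.
- spotter.look_for(picture, query): "bbox" ([left, top, right, bottom] in pixels, round what is visible of it).
- spotter.outline_of(picture, query): "mask" (480x640 bool, what is visible of it) and "bbox" ([left, top, right, bottom] in pixels, round what is visible of it).
- spotter.pinpoint(picture, query): "location" ([column, row] in pixels: a listed point, or the origin of a listed thing).
The state is a dict: "time_s": time; "qpos": joint angles; "qd": joint speeds; "joint_efforts": joint torques, N m; "tool_pos": TCP position; "tcp_rot": TCP orientation; "force": force on the tool from outside, world axes, zero at the start; "wrist_torque": the same for the moment, N m; "finger_gap": finger opening in mm.
Only numpy, scipy, OpenCV 4.12 (cv2) and the standard library are available. Lean on these libraries where they do the work, as an engineer would, in place of code of your own. Each camera call takes 0.05 s, during which the arm holds its last target.

## Working session

There is one attempt and no reset: what is moved stays moved. The work goes in short steps, Python scripts to look and compute and a tool call to move; the robot and the scene stay as the last step left them, time stands still between calls to the robot, and variables do not carry over. Pictures are saved under pics/ and viewed, and the job is handed in when it is done.

Besides the shell and the picture viewer there is one more tool, called in YAML: its name, and indented under it one key for each argument. arm_command: Moves the arm, as the interface text tells. Its arguments: {"type":"object","properties":{"moves":{"type":"array","items":{"type":"object","properties":{"twist":{"type":"array","items":{"type":"number"}},"dp":{"type":"array","items":{"type":"number"}},"claw":{"type":"number"}}}},"newtons":{"type":"number"}},"required":["moves"]}

```bash
mkdir -p pics
cat > h.py <<'E'
import numpy as np, cv2
from rig import monitor, viewer, robot, spotter
def px2w(c,u,v,z=None,depth=None):
    K=np.array([[c['fx'],0,c['cx']],[0,c['fy'],c['cy']],[0,0,1.]])
    n=cv2.undistortPoints(np.array([[[u,v]]],float),K,np.array(c['D'],float))[0,0]
    T=np.array(c['T']); d=np.array([n[0],-n[1],-1.])
    o=T[:3,3]; r=T[:3,:3]@d
    if z is not None: return o+r*(z-o[2])/r[2]
    if depth is None: depth=c['range_z'][int(round(v)),int(round(u))]
    return o+r*depth
def cloud(c):
    K=np.array([[c['fx'],0,c['cx']],[0,c['fy'],c['cy']],[0,0,1.]])
    uu,vv=np.meshgrid(np.arange(640),np.arange(480))
    n=cv2.undistortPoints(np.stack([uu.ravel(),vv.ravel()],1)[:,None].astype(float),K,np.array(c['D'],float))[:,0]
    d=np.stack([n[:,0],-n[:,1],-np.ones(len(n))],1)*c['range_z'].ravel()[:,None]
    T=np.array(c['T']); return (d@T[:3,:3].T+T[:3,3]).reshape(480,640,3)
def save(c,n): cv2.imwrite('pics/'+n,c['frame'][:,:,::-1])
E
python3 - <<'E'
from h import *
import pickle
s=monitor.observe(); print({k:np.round(v,3).tolist() for k,v in s.items()}); print([a for a in dir(robot) if a[0]!='_'], robot.tip_reach)
names='basket_bar rack_seat rack_tips knob_top jar_mid giftbox_mid mug_mid plate_mid bowl_mid card_mid'.split()
for n in ['side','top']:
    c=viewer.camera(n); save(c,n+'0.png'); pickle.dump(c,open(n+'0.pkl','wb'))
    print(n,np.round(c['T'],3).tolist(),c['fx'],c['D'])
    for q in names:
        try:
            for r in spotter.pinpoint(c,q)[:3]:
                u,v=r['location']; print(q,np.round([u,v],1),round(r['confidence'],2),np.round(px2w(c,u,v)))
        except Exception as e: print(q,e)
E
```

```text
{'time_s': 0.0, 'qpos': [1.189, 0.577, 0.025, 1.438, -0.015, 1.129, -0.056], 'qd': [-0.002, 0.0, 0.001, -0.001, -0.0, 0.001, -0.001], 'joint_efforts': [-0.002, -76.576, 2.25, -28.597, 0.015, 0.013, -0.0], 'tool_pos': [197.923, -644.902, 244.44], 'tcp_rot': [-3.105, -0.466, 0.0], 'force': [0.12, -0.2, -0.348], 'wrist_torque': [-0.022, -0.009, 0.03], 'finger_gap': 85.313}
['MotionError', 'close_job', 'tip_reach'] 14.0
side [[-0.983, 0.129, -0.131, 272.847], [-0.183, -0.742, 0.645, 949.992], [-0.014, 0.658, 0.753, 1233.175], [0.0, 0.0, 0.0, 1.0]] 495.72277965535494 [-0.13748725  0.          0.          0.          0.        ]
basket_bar [328.2 238.2] 0.94 [447.  12. 154.]
rack_seat [281.  164.5] 0.72 [ 718. -465.   -1.]
rack_tips [284.5 163.7] 0.58 [ 706. -474.   -3.]
rack_tips [251.4 238.4] 0.28 [689.   3.  96.]
knob_top [244.6 286.6] 0.74 [640. 218. 149.]
knob_top [392.7 371.7] 0.68 [222. 397. 147.]
knob_top [249.8 240.8] 0.66 [695.   4.  85.]
jar_mid [248.8 237.8] 0.64 [695.   8. 103.]
giftbox_mid [307.1 359. ] 0.91 [442. 358.  65.]
mug_mid [367.3 195.5] 0.89 [ 368. -321.   26.]
plat
[... 380 characters left out ...]
3  0.          0.          0.          0.        ]
basket_bar [320.6 235.5] 0.83 [470.  -1.  35.]
basket_bar [493.4 232.4] 0.66 [ 469. -464.   32.]
rack_seat [406.8 147.8] 0.84 [ 712. -244.   23.]
rack_tips [406.6 161. ] 0.84 [ 675. -243.   19.]
knob_top [232. 165.] 0.58 [639. 219. 140.]
knob_top [158.4 331.2] 0.55 [228. 395. 140.]
jar_mid [195.  246.1] 0.64 [445. 326.  65.]
jar_mid [327.1 148.9] 0.59 [687. -23. 105.]
giftbox_mid [193.1 245. ] 0.64 [448. 331.  63.]
mug_mid [428.9 272.3] 0.61 [ 368. -290.    9.]
plate_mid [494.  232.9] 0.87 [ 466. -463.   38.]
bowl_mid [139.3 173.5] 0.89 [661. 498.   1.]
card_mid [240.6 289.3] 0.66 [330. 206.  69.]
card_mid [233.1 167.8] 0.52 [631. 215. 143.]
```

View pics/side0.png

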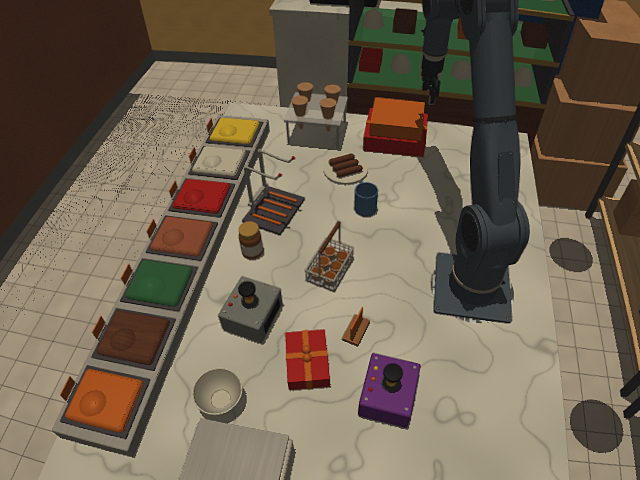

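View pics/top0.png

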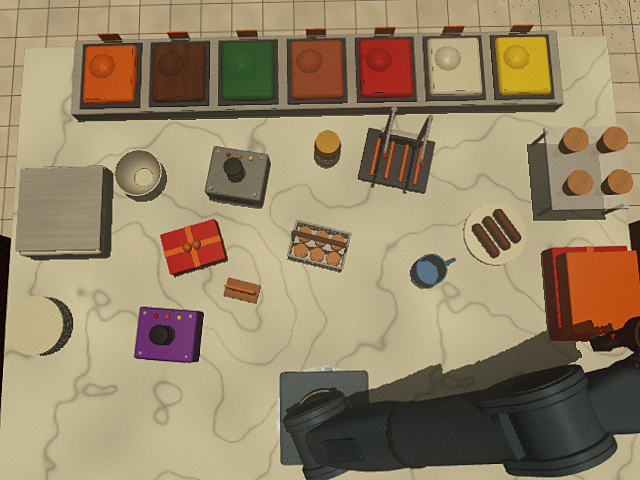

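The side view shows the basket at (330,262), the rack with red-tipped prongs at (290,158) and (280,176), the grey console knob at (247,288) and the purple look-alike at (392,375). In the top view the basket is at (320,245), the rack at (398,155), the grey knob at (233,168) and the purple one at (161,335). I'll crop in close on the grey knob, the rack and the basket.

Run:
```python
import pickle,cv2,numpy as np
s=pickle.load(open('side0.pkl','rb'))['frame'];t=pickle.load(open('top0.pkl','rb'))['frame']
def cr(f,x,y,w,h,k): return cv2.resize(f[y:y+h,x:x+w],None,fx=k,fy=k,interpolation=cv2.INTER_CUBIC)
a=cr(s,230,135,100,75,4);b=cr(s,280,210,100,75,4);c=cr(t,350,105,100,75,4);d=cr(t,270,205,100,75,4)
cv2.imwrite('pics/crop0.png',np.vstack([np.hstack([a,b]),np.hstack([c,d])])[:,:,::-1])
e=cr(s,200,260,100,100,4);f=cr(t,190,130,100,100,4)
cv2.imwrite('pics/crop1.png',np.hstack([e,f])[:,:,::-1])
```

```text
(no output)
```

View pics/crop0.png

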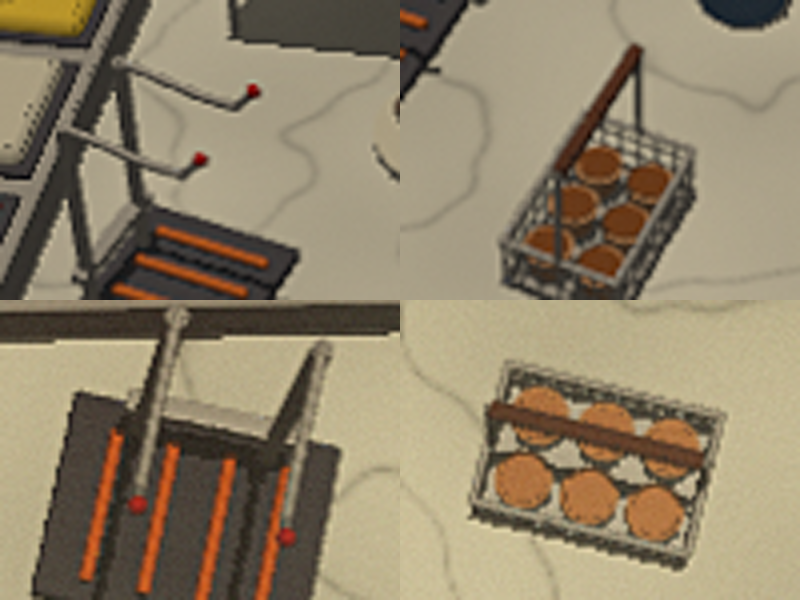

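View pics/crop1.png

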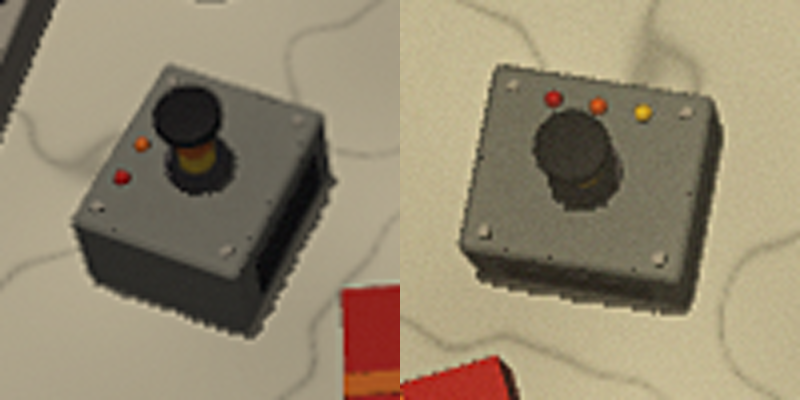

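Run:
```python
from h import *
import pickle
cs={n:pickle.load(open(n+'0.pkl','rb')) for n in('side','top')}
tips={'side':[(293.2,157.5),(280,174.5)],'top':[(422,164.2),(384.2,156.2)]}
bar={'side':[(339.5,222),(320.5,251.2)],'top':[(345.5,245.5),(292.5,232.5)]}
kn={'side':(246.8,287.5),'top':(232.8,165.5)}
def cen(c,u,v,r=4):
    f=c['frame'].astype(float); u0,v0=int(u),int(v)
    p=f[v0-r:v0+r+1,u0-r:u0+r+1]; w=np.clip(p[...,0]-p[...,1]*1.2-40,0,None)
    yy,xx=np.mgrid[v0-r:v0+r+1,u0-r:u0+r+1]
    return (w*xx).sum()/w.sum(),(w*yy).sum()/w.sum()
for n,c in cs.items():
    print(n)
    P=[]
    for p in tips[n]:
        q=cen(c,*p); P.append(px2w(c,*q,z=226)); print('tip',np.round(q,1),np.round(P[-1],1))
    m=(P[0]+P[1])/2; d=P[1]-P[0]; print(' mid',m.round(1),'len',np.linalg.norm(d).round(1),'yaw y',np.degrees(np.arctan2(d[1],d[0])).round(1))
    P=[px2w(c,*p,z=152) for p in bar[n]]; m=(P[0]+P[1])/2; d=P[1]-P[0]; print('bar',m.round(1),np.linalg.norm(d).round(1),np.degrees(np.arctan2(d[1],d[0])).round(1))
    print('knob',px2w(c,*kn[n],z=144).round(1))
    X=cloud(c)
    for nm,(cx,cy) in {'bar':(447,5),'knob':(640,219)}.items():
        zz=(135,165) if nm=='bar' else (138,155)
        g=(np.hypot(X[...,0]-cx,X[...,1]-cy)<90)&(X[...,2]>zz[0])&(X[...,2]<zz[1])
        Y=X[g]
        if len(Y): 
            lo,hi=np.percentile(Y,[2,98],axis=0);print(nm,len(Y),Y.mean(0).round(1),((lo+hi)/2).round(1),(hi-lo).round(1))
            e=np.linalg.svd(Y[:,:2]-Y[:,:2].mean(0),full_matrices=False)[2][0]; print(' dir',np.degrees(np.arctan2(e[1],e[0])).round(1))
    # triangulated yaws
```

```text
side
tip [292.6 156.9] [ 608.4 -247.3  226. ]
tip [279.5 174.2] [ 629.6 -159.2  226. ]
 mid [ 619.  -203.2  226. ] len 90.6 yaw y 76.5
bar [443.    1.3 152. ] 126.9 74.1
knob [635.2 216.7 144. ]
bar 184 [446.3  12.  154.5] [445.9   9.1 150.6] [ 40.5 131.3  19. ]
 dir 74.7
knob 222 [634.4 220.  145.7] [634.7 219.2 144.7] [43.4 43.6 12. ]
 dir 116.5
top
tip [419.9 163.5] [ 607.4 -240.5  226. ]
tip [384.5 155.8] [ 628.  -157.1  226. ]
 mid [ 617.7 -198.8  226. ] len 86.0 yaw y 76.1
bar [443.   3. 152.] 133.8 74.8
knob [636.3 215.9 144. ]
bar 289 [443.1   2.9 155.7] [443.7   3.2 155.2] [ 40.1 127.   14.3]
 dir 74.6
knob 273 [633.9 216.5 144.1] [633.8 216.6 144.4] [42.9 42.4 11.1]
 dir -144.6
```

Grey console is chosen: its stem shows the yellow, orange and red bands, and the purple one at side (392,375) is left alone. The bar is at (443,2.5,150), running along 74.7°. The rack tips are near (618,-202), with their y axis at 76.3°.

arm_command:
  moves:
    - {"dp": [6.5, 9.9, 0], "twist": [0, 0, 0.15], "claw": 1}
    - {"dp": [13, 19.8, 0], "twist": [0, 0, 0.3], "claw": 1}
    - {"dp": [20, 29.6, 0], "twist": [0, 0, 0.45], "claw": 1}
    - {"dp": [26.2, 39.5, 0], "twist": [0, 0, 0.6], "claw": 1}
    - {"dp": [26.2, 39.5, 0], "twist": [0, 0, 0.7], "claw": 1}
    - {"dp": [26.2, 39.5, 0], "twist": [0, 0, 0.8], "claw": 1}
    - {"dp": [26.2, 39.5, 0], "twist": [0, 0, 0.9], "claw": 1}
    - {"dp": [26.2, 39.5, 0], "twist": [0, 0, 1.007], "claw": 1}
    - {"dp": [24.5, 64.8, 0], "twist": [0, 0, 1.007], "claw": 1}
    - {"dp": [24.5, 64.8, 0], "twist": [0, 0, 1.007], "claw": 1}
    - {"dp": [24.5, 64.8, 0], "twist": [0, 0, 1.007], "claw": 1}
    - {"dp": [24.5, 64.8, 0], "twist": [0, 0, 1.007], "claw": 1}
    - {"dp": [24.5, 64.8, 0], "twist": [0, 0, 1.007], "claw": 1}
    - {"dp": [24.5, 64.8, 0], "twist": [0, 0, 1.007], "claw": 1}
    - {"dp": [24.5, 64.8, 0], "twist": [0, 0, 1.007], "claw": 1}

```text
time_s: 2.98
tool_pos: [443.2, 1.2, 245.2]
tcp_rot: [2.498, 1.904, -0.001]
force: [0.6, 0.8, 1.4]
finger_gap: 85.6
```

Run:
```python
from h import *
a=viewer.camera('side');b=viewer.camera('top')
f=np.hstack([cv2.resize(a['frame'][150:300,260:400],None,fx=2.8,fy=2.8),cv2.resize(b['frame'][150:300,250:390],None,fx=2.8,fy=2.8)])
cv2.imwrite('pics/p1.png',f[:,:,::-1])
```

```text
(no output)
```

View pics/p1.png

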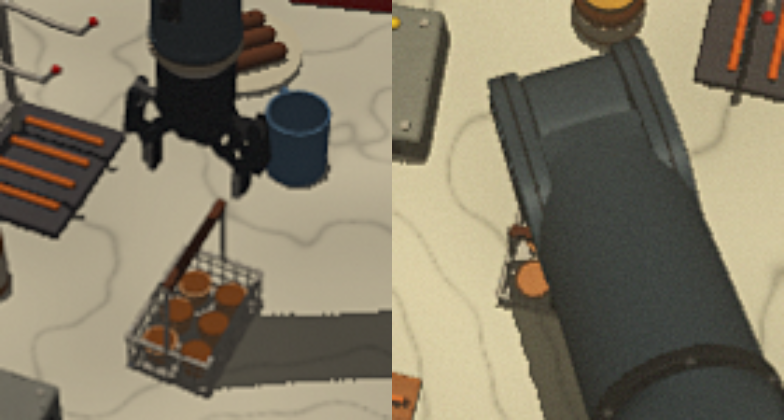

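The left (side) half shows the open jaws straddling the bar, fingertips near (150,160) and (235,190) and the bar at (195,245). I'll descend and close.

arm_command:
  moves:
    - {"dp": [0, 0.1, -4], "claw": 1}
    - {"dp": [0, 0.1, -7], "claw": 1}
    - {"dp": [0, 0.1, -9], "claw": 1}
    - {"dp": [0, 0.1, -10], "claw": 1}
    - {"dp": [0, 0.1, -10], "claw": 1}
    - {"dp": [0, 0.1, -10], "claw": 0}
    - {"dp": [0, 0.1, -10], "claw": -0.5}
    - {"dp": [0, 0.1, -10], "claw": -1}
    - {"dp": [0, 0.1, -10], "claw": -1}
    - {"dp": [0, 0.1, -10], "claw": -1}
    - {"dp": [0, 0.1, -10], "claw": -1}
    - {"dp": [0, 0.1, -10], "claw": -1}
  newtons: 60

```text
validation failed for argument at $.mo...
```

Twist may be required in each row.

arm_command:
  moves:
    - {"dp": [0, 0.1, -4], "twist": [0, 0, 0], "claw": 1}
    - {"dp": [0, 0.1, -7], "twist": [0, 0, 0], "claw": 1}
    - {"dp": [0, 0.1, -9], "twist": [0, 0, 0], "claw": 1}
    - {"dp": [0, 0.1, -10], "twist": [0, 0, 0], "claw": 1}
    - {"dp": [0, 0.1, -10], "twist": [0, 0, 0], "claw": 1}
    - {"dp": [0, 0.1, -10], "twist": [0, 0, 0], "claw": 0}
    - {"dp": [0, 0.1, -10], "twist": [0, 0, 0], "claw": -0.5}
    - {"dp": [0, 0.1, -10], "twist": [0, 0, 0], "claw": -1}
    - {"dp": [0, 0.1, -10], "twist": [0, 0, 0], "claw": -1}
    - {"dp": [0, 0.1, -10], "twist": [0, 0, 0], "claw": -1}
    - {"dp": [0, 0.1, -10], "twist": [0, 0, 0], "claw": -1}
    - {"dp": [0, 0.1, -10], "twist": [0, 0, 0], "claw": -1}
  newtons: 60

```text
time_s: 4.58
tool_pos: [443.6, 3.7, 145.5]
tcp_rot: [2.496, 1.907, 0.001]
force: [2.2, -0.8, 4.3]
finger_gap: 11.6
```

arm_command:
  moves:
    - {"dp": [0, 0, 1], "twist": [0, 0, 0], "claw": -1}
    - {"dp": [0, 0, 3], "twist": [0, 0, 0], "claw": -1}
    - {"dp": [0, 0, 6], "twist": [0, 0, 0], "claw": -1}
    - {"dp": [0, 0, 9], "twist": [0, 0, 0], "claw": -1}
    - {"dp": [0, 0, 11], "twist": [0, 0, 0], "claw": -1}
    - {"dp": [0, 0, 12], "twist": [0, 0, 0], "claw": -1}
    - {"dp": [0, 0, 12], "twist": [0, 0, 0], "claw": -1}
    - {"dp": [0, 0, 12], "twist": [0, 0, 0], "claw": -1}

```text
time_s: 5.58
tool_pos: [442.4, 3.7, 264.5]
tcp_rot: [-2.495, -1.907, 0.002]
force: [-1.0, 0.4, -4.6]
finger_gap: 10.9
```

Run:
```python
from h import *
a=viewer.camera('side')
cv2.imwrite('pics/p2.png',cv2.resize(a['frame'][100:300,200:420],None,fx=3,fy=3)[:,:,::-1])
```

```text
(no output)
```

View pics/p2.png

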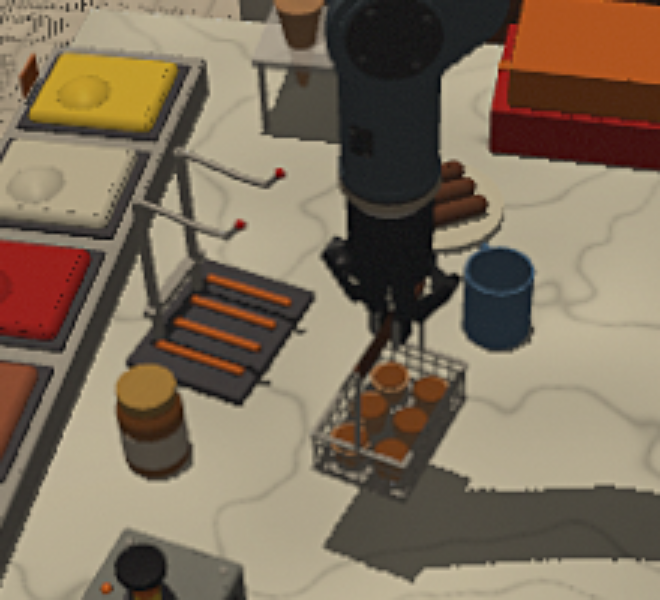

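The basket is held level at crop (390,420), clear of the counter. Next I'll carry it to just ahead of the prong tips.

arm_command:
  moves:
    - {"dp": [0.5, -0.8, 0], "twist": [0, 0, 0], "claw": -1}
    - {"dp": [1.5, -2.5, 0], "twist": [0, 0, 0.01], "claw": -1}
    - {"dp": [3, -5, 0], "twist": [0, 0, 0.015], "claw": -1}
    - {"dp": [4.7, -7.8, 0], "twist": [0, 0, 0.02], "claw": -1}
    - {"dp": [6.5, -10.7, 0], "twist": [0, 0, 0.028], "claw": -1}
    - {"dp": [8.3, -13.6, 0], "twist": [0, 0, 0.028], "claw": -1}
    - {"dp": [9.9, -16.3, 0], "twist": [0, 0, 0.028], "claw": -1}
    - {"dp": [11.1, -18.2, 0], "twist": [0, 0, 0.028], "claw": -1}
    - {"dp": [11.7, -19.2, 0], "twist": [0, 0, 0.028], "claw": -1}
    - {"dp": [11.7, -19.2, 0], "twist": [0, 0, 0.028], "claw": -1}
    - {"dp": [11.7, -19.2, 0], "twist": [0, 0, 0.028], "claw": -1}

```text
time_s: 7.0
tool_pos: [559.7, -187.3, 265.2]
tcp_rot: [-2.468, -1.943, -0.0]
force: [0.3, -0.2, -4.9]
finger_gap: 10.7
```

Run:
```python
from h import *
a=viewer.camera('side');b=viewer.camera('top')
f=np.hstack([cv2.resize(a['frame'][100:280,220:350],None,fx=3,fy=3),cv2.resize(b['frame'][80:260,330:460],None,fx=3,fy=3)])
cv2.imwrite('pics/p3.png',f[:,:,::-1])
for c in(a,b):
  for q in('basket_bar','rack_tips','rack_seat'):
    for r in spotter.pinpoint(c,q)[:2]:
      z=dict(basket_bar=269,rack_tips=226,rack_seat=215)[q];print(q,r['confidence'],np.round(r['location'],1),px2w(c,*r['location'],z=z).round(1))
```

```text
basket_bar 0.67 [301.8 156.9] [ 566.3 -200.7  269. ]
basket_bar 0.54 [278.  163.7] [ 630.4 -157.5  269. ]
rack_tips 0.63 [286.5 165.1] [ 618.3 -204.6  226. ]
rack_tips 0.3 [218.3 392.7] [591.6 555.4 226. ]
rack_seat 0.72 [278.1 164.5] [ 649.2 -215.8  215. ]
basket_bar 0.88 [401.4 177.6] [ 562.6 -188.4  269. ]
rack_tips 0.83 [401.1 158.9] [ 619.6 -196.3  226. ]
rack_seat 0.74 [405.3 149.7] [ 645.6 -209.1  215. ]
```

View pics/p3.png

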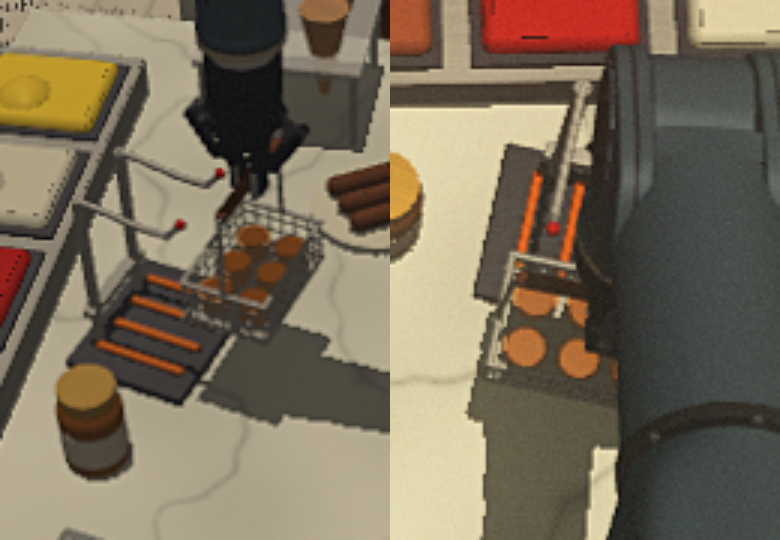

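The bar is level ahead of the red tips, which sit at left-half (220,173) and (180,225). I'll move in over the seat and lower.

arm_command:
  moves:
    - {"dp": [1, -0.2, 0], "twist": [0, 0, 0], "claw": -1}
    - {"dp": [2.5, -0.6, 0], "twist": [0, 0, 0], "claw": -1}
    - {"dp": [4.5, -1.1, 0], "twist": [0, 0, 0], "claw": -1}
    - {"dp": [6.5, -1.6, 0], "twist": [0, 0, 0], "claw": -1}
    - {"dp": [8, -1.9, 0], "twist": [0, 0, 0], "claw": -1}
    - {"dp": [8.9, -2.1, 0], "twist": [0, 0, 0], "claw": -1}
    - {"dp": [8.9, -2.1, 0], "twist": [0, 0, 0], "claw": -1}
    - {"dp": [8.9, -2.1, -0.5], "twist": [0, 0, 0], "claw": -1}
    - {"dp": [8.9, -2.1, -1.5], "twist": [0, 0, 0], "claw": -1}
    - {"dp": [8.9, -2.1, -2.5], "twist": [0, 0, 0], "claw": -1}
    - {"dp": [8.9, -2.1, -3.5], "twist": [0, 0, 0], "claw": -1}
    - {"dp": [8.9, -2.1, -4.2], "twist": [0, 0, 0], "claw": -1}
    - {"dp": [8.9, -2.1, -4.7], "twist": [0, 0, 0], "claw": -1}
    - {"dp": [8.9, -2.1, -4.9], "twist": [0, 0, 0], "claw": -1}
    - {"dp": [8.9, -2.1, -4.9], "twist": [0, 0, 0], "claw": -1}

```text
time_s: 9.28
tool_pos: [649.1, -209.3, 216.3]
tcp_rot: [2.469, 1.942, 0.0]
force: [-0.1, 0.2, -3.8]
finger_gap: 10.6
```

Run:
```python
from h import *
a=viewer.camera('side');b=viewer.camera('top')
f=np.hstack([cv2.resize(a['frame'][100:280,220:350],None,fx=3,fy=3),cv2.resize(b['frame'][80:260,330:460],None,fx=3,fy=3)])
cv2.imwrite('pics/p4.png',f[:,:,::-1])
```

```text
(no output)
```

View pics/p4.png

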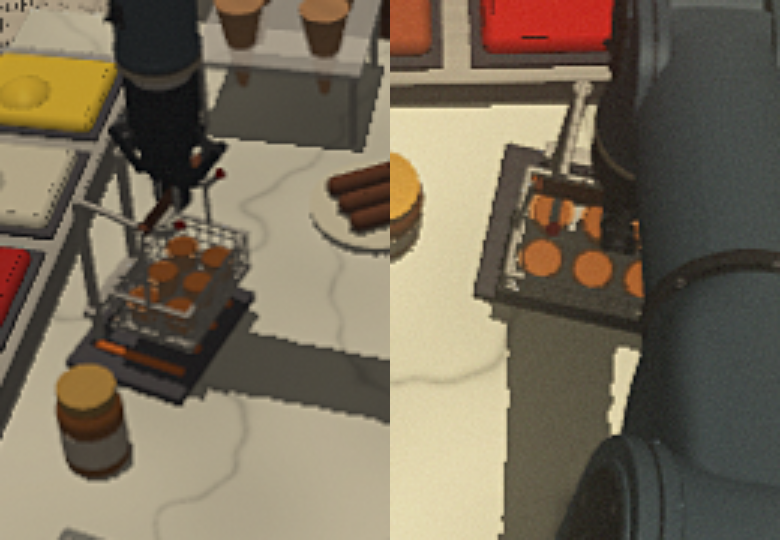

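The bar is behind the red tips, now at (220,175) and (178,227), and still hangs from the gripper (-3.8 N). I'll lower the last millimetres slowly.

arm_command:
  moves:
    - {"dp": [0, 0, -0.2], "twist": [0, 0, 0], "claw": -1}
    - {"dp": [0, 0, -0.4], "twist": [0, 0, 0], "claw": -1}
    - {"dp": [0, 0, -0.6], "twist": [0, 0, 0], "claw": -1}
    - {"dp": [0, 0, -0.6], "twist": [0, 0, 0], "claw": -1}
    - {"dp": [0, 0, -0.6], "twist": [0, 0, 0], "claw": -1}

```text
time_s: 10.0
tool_pos: [649.1, -209.3, 210.5]
tcp_rot: [2.469, 1.942, 0.0]
force: [-1.2, 1.6, -0.6]
finger_gap: 10.8
```

arm_command:
  moves:
    - {"dp": [0, 0, 0], "twist": [0, 0, 0], "claw": -0.6}
    - {"dp": [0, 0, 0], "twist": [0, 0, 0], "claw": -0.4}
    - {"dp": [0, 0, 0], "twist": [0, 0, 0], "claw": -0.2}
    - {"dp": [0, 0, 0], "twist": [0, 0, 0], "claw": 0}
    - {"dp": [0, 0, 0], "twist": [0, 0, 0], "claw": 0}
    - {"dp": [0, 0, 0], "twist": [0, 0, 0], "claw": 0}

```text
time_s: 10.75
tool_pos: [649.1, -209.3, 210.3]
tcp_rot: [-2.469, -1.942, 0.0]
force: [0.2, 0.3, 0.0]
finger_gap: 42.7
```

Run:
```python
from h import *
a=viewer.camera('side');b=viewer.camera('top')
f=np.hstack([cv2.resize(a['frame'][100:280,220:350],None,fx=3,fy=3),cv2.resize(b['frame'][80:260,330:460],None,fx=3,fy=3)])
cv2.imwrite('pics/p5.png',f[:,:,::-1])
```

```text
(no output)
```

View pics/p5.png

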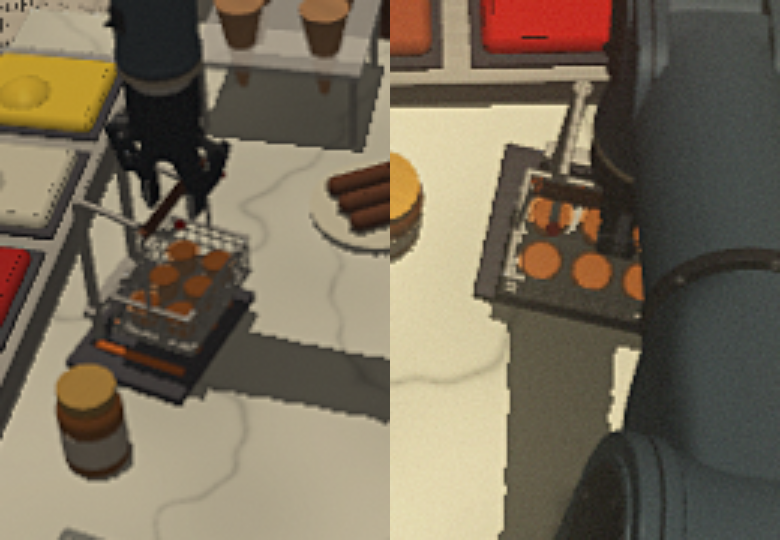

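The basket hangs level on the prongs with the fingers open either side of the bar at left-half (165,205). I'll rise straight up.

arm_command:
  moves:
    - {"dp": [0, 0, 0.5], "twist": [0, 0, 0], "claw": 0}
    - {"dp": [0, 0, 1.5], "twist": [0, 0, 0], "claw": 0}
    - {"dp": [0, 0, 3], "twist": [0, 0, 0], "claw": 0}
    - {"dp": [0, 0, 5], "twist": [0, 0, 0], "claw": 0}
    - {"dp": [0, 0, 7], "twist": [0, 0, 0], "claw": 0}
    - {"dp": [0, 0, 9], "twist": [0, 0, 0], "claw": 0}
    - {"dp": [0, 0, 10], "twist": [0, 0, 0], "claw": 0}
    - {"dp": [-0.4, 5, 10], "twist": [0, 0, 0], "claw": -1}
    - {"dp": [-0.6, 10, 10], "twist": [0, 0, 0], "claw": -1}
    - {"dp": [-0.8, 15, 10], "twist": [0, 0, 0], "claw": -1}
    - {"dp": [-1, 20, 10], "twist": [0, 0, 0], "claw": -1}
    - {"dp": [-1.2, 25, 9], "twist": [0, 0, 0], "claw": -1}
    - {"dp": [-1.3, 30, 8], "twist": [0, 0, 0], "claw": -1}
    - {"dp": [-1.4, 35, 6], "twist": [0, 0, 0], "claw": -1}
    - {"dp": [-1.5, 40, 4], "twist": [0, 0, 0], "claw": -1}
    - {"dp": [-1.5, 42.6, 2], "twist": [0, 0, 0], "claw": -1}
    - {"dp": [-1.5, 42.6, 0], "twist": [0, 0, 0], "claw": -1}
    - {"dp": [-1.5, 42.6, 0], "twist": [0, 0, 0], "claw": -1}
    - {"dp": [-1.5, 42.6, 0], "twist": [0, 0, 0], "claw": -1}

```text
time_s: 13.22
tool_pos: [634.6, 216.2, 211.2]
tcp_rot: [2.47, 1.941, 0.001]
force: [-0.3, 0.3, 0.6]
finger_gap: -0.2
```

Run:
```python
from h import *
a=viewer.camera('side');b=viewer.camera('top')
f=np.hstack([cv2.resize(a['frame'][140:340,200:340],None,fx=2.8,fy=2.8),cv2.resize(b['frame'][80:280,190:330],None,fx=2.8,fy=2.8)])
cv2.imwrite('pics/p6.png',f[:,:,::-1])
cv2.imwrite('pics/p6b.png',cv2.resize(b['frame'][80:260,340:470],None,fx=3,fy=3)[:,:,::-1])
for c in(a,b):
  for r in spotter.pinpoint(c,'basket_bar')[:2]: print(r['confidence'],np.round(r['location'],1),px2w(c,*r['location'],z=215).round(1))
```

```text
0.88 [273.3 163. ] [ 666.2 -220.5  215. ]
0.71 [404.5 146.5] [ 653.6 -207.6  215. ]
```

View pics/p6.png

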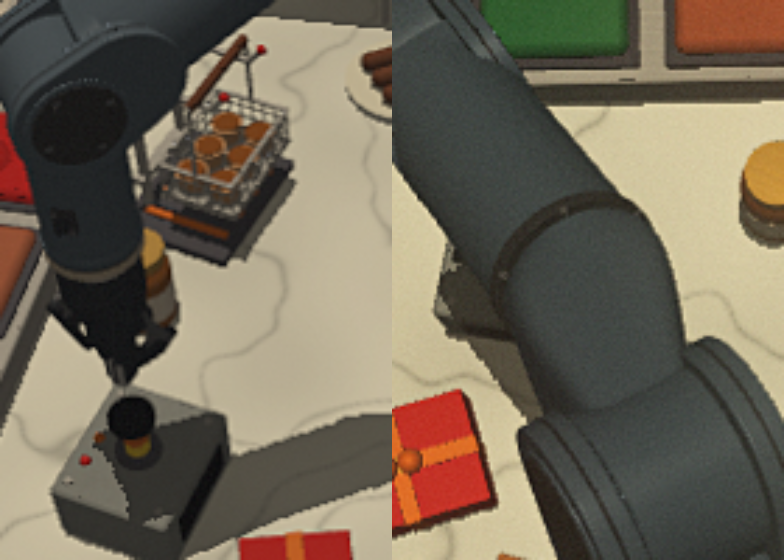

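View pics/p6b.png

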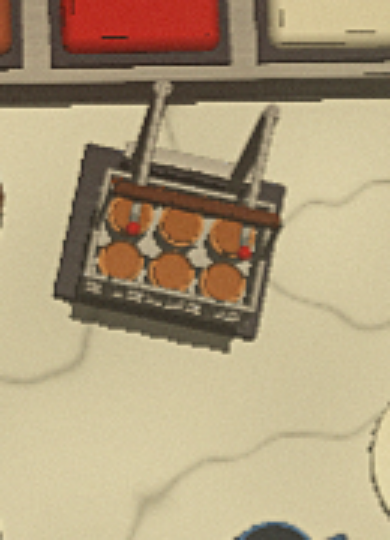

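The basket hangs centred and level, bar at (195,200) in the top crop with the prong tips at (133,228) and (245,253). The shut fingers are above the grey knob at side crop (120,385), knob (130,415). Pushing down.

arm_command:
  moves:
    - {"dp": [0, 0, -2], "twist": [0, 0, 0], "claw": -1}
    - {"dp": [0, 0, -4], "twist": [0, 0, 0], "claw": -1}
    - {"dp": [0, 0, -5], "twist": [0, 0, 0], "claw": -1}
    - {"dp": [0, 0, -5.7], "twist": [0, 0, 0], "claw": -1}
    - {"dp": [0, 0, -6.4], "twist": [0, 0, 0], "claw": -1}
    - {"dp": [0, 0, -7.1], "twist": [0, 0, 0], "claw": -1}
    - {"dp": [0, 0, -7.8], "twist": [0, 0, 0], "claw": -1}
    - {"dp": [0, 0, -8.4], "twist": [0, 0, 0], "claw": -1}
    - {"dp": [0, 0, -9], "twist": [0, 0, 0], "claw": -1}
    - {"dp": [0, 0, -9.5], "twist": [0, 0, 0], "claw": -1}
    - {"dp": [0, 0, -9.8], "twist": [0, 0, 0], "claw": -1}
    - {"dp": [0, 0, -9.8], "twist": [0, 0, 0], "claw": -1}

```text
time_s: 14.92
tool_pos: [634.3, 216.6, 112.6]
tcp_rot: [2.469, 1.942, 0.001]
force: [-2.3, -1.5, 6.1]
finger_gap: -0.1
```

arm_command:
  moves:
    - {"dp": [0, 0, -0.2], "twist": [0, 0, 0], "claw": -1}
    - {"dp": [0, 0, -0.3], "twist": [0, 0, 0], "claw": -1}
    - {"dp": [0, 0, -0.3], "twist": [0, 0, 0], "claw": -1}
    - {"dp": [0, 0, -0.3], "twist": [0, 0, 0], "claw": -1}

```text
time_s: 15.42
tool_pos: [634.3, 216.7, 110.2]
tcp_rot: [2.469, 1.941, 0.001]
force: [-2.7, -3.0, 9.6]
finger_gap: -0.1
```

arm_command:
  moves:
    - {"dp": [0, 0, -0.1], "twist": [0, 0, 0], "claw": -1}
    - {"dp": [0, 0, -0.2], "twist": [0, 0, 0], "claw": -1}
    - {"dp": [0, 0, -0.2], "twist": [0, 0, 0], "claw": -1}
    - {"dp": [0, 0, -0.2], "twist": [0, 0, 0], "claw": -1}
    - {"dp": [0, 0, -0.2], "twist": [0, 0, 0], "claw": -1}

```text
time_s: 16.05
tool_pos: [634.4, 216.7, 110.0]
tcp_rot: [2.469, 1.941, 0.002]
force: [-8.7, -5.2, 24.3]
finger_gap: 0.4
```

Run:
```python
from h import *
a=viewer.camera('side');b=viewer.camera('top')
f=np.hstack([cv2.resize(a['frame'][140:340,200:340],None,fx=2.8,fy=2.8),cv2.resize(b['frame'][80:280,340:480],None,fx=2.8,fy=2.8)])
cv2.imwrite('pics/p7.png',f[:,:,::-1])
save(a,'p7s.png')
print(monitor.observe()['force'],monitor.observe()['tool_pos'])
```

```text
[-7.98685131 -4.34482821 23.68494809] [634.39809402 216.66839266 110.03343641]
```

View pics/p7.png

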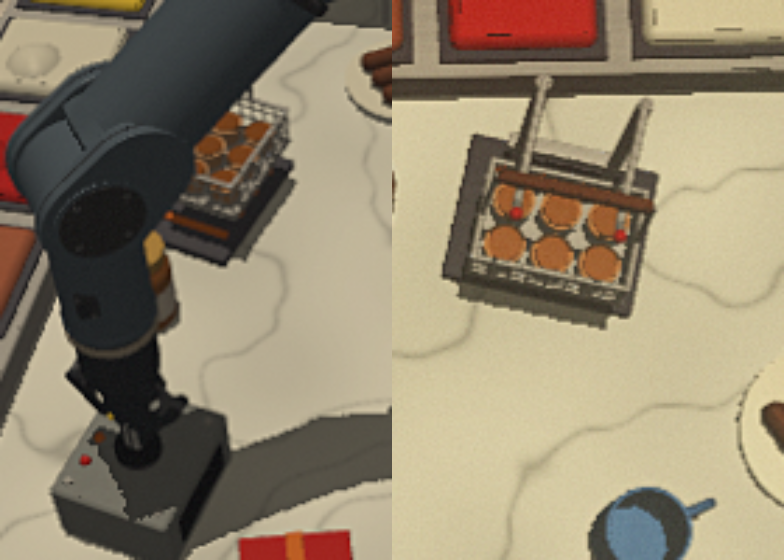

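The knob is down on the console at left (135,445). The force jumped from 10 to 24 N in 0.2 mm of travel, so it is on its end stop. The basket still hangs level. One more hold, then I hand it in.

arm_command:
  moves:
    - {"dp": [0, 0, 0], "twist": [0, 0, 0], "claw": -1}
    - {"dp": [0, 0, 0], "twist": [0, 0, 0], "claw": -1}
    - {"dp": [0, 0, 0], "twist": [0, 0, 0], "claw": -1}
    - {"dp": [0, 0, 0], "twist": [0, 0, 0], "claw": -1}
    - {"dp": [0, 0, 0], "twist": [0, 0, 0], "claw": -1}

```text
time_s: 16.77
tool_pos: [634.4, 216.7, 110.0]
tcp_rot: [2.469, 1.941, 0.002]
force: [-8.3, -4.6, 24.5]
finger_gap: -0.2
```

```bash
python3 -c "
from rig import robot,monitor
s=monitor.observe();print(s['force'],s['tool_pos']);print(robot.close_job())"
```

```text
[-8.31408565 -4.57554801 24.52022197] [634.39860612 216.67663645 110.0192966 ]
the job is handed in; nothing more can be done
None
```

I hung the basket by its bar on the two prongs and let go. I then pushed the grey console's knob to the bottom of its travel and handed in at about 17 s, still holding it down.

- **Basket:** the last top picture shows it hanging level and centred. The top-view network put the bar about 5 mm along the prongs and 2 mm sideways from the seat I measured. The side-view network put it about 20 mm from the seat; its first readings of the rack were also several millimetres off. Both are within the limits.
- **Knob:** the fingertips stood at z = 96 mm, which matches the full 48 mm of travel. The push was a steady 24 N, and a jump from 10 to 24 N over 0.2 mm showed the end stop.
- **Bystanders:** the mug, plate, jar and gift box stood where they were in the parts of the last pictures I viewed. I did not re-measure them, and I did not check the bowl or the card after the start. The arm never went near the purple console.

No check failed; the hand-in gave no verdict.

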